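Unclip the slotted filter cover of a gas chromatograph fan module

TASK

The filter under the slotted (vented) cover is due for a change: squeeze that cover's snap tab inward to unclip it, lift the cover straight off its module, and set it down gently in the aluminium tray, lying flat and the right way up. Leave the cover with the round gauge on the other module in place.

Things in the scene. Friction and masses are not known exactly. Their poses are not given: they have to be found in the camera images.
- vent_cover: Grey cap with 7 dark cross slots, clipped on a fixed white module 150x110 mm, 70 high (another module carries the gauge cap; places vary). 120 mm along x, 48 along y (-24 to +24), 34 high, 0.12 kg. Origin: centre of its lower rim, 70 mm above the table when clipped; z up. Skirts reach 14 mm below the origin, so set down it stands 14 above the floor. Lift straight up while pinching the tab.
- vent_cover_tab (a joint): Snap tab, m pressed towards the slotted cap's -y: 0 out, hook free at 0.004 to 0.006 (play), 0.008 stop; springs back, 8 N presses it fully. Ribbed block midway on the cap's +y side, 44 mm along x, 3 to 29 mm above the cap's origin, face at y = +33 mm. Pinch it from above against the flat wall at y = -24 (57 mm apart, 49 pressed) with 10 to 30 N and keep that grip to lift.
- tray: Open aluminium tray, 180 x 140 mm outside (x, y), walls 4 mm thick and 30 mm high, inner floor 4 mm above the table. Fixed. Origin: centre of its underside, z up.
- gauge_cover: The same cap with the same tab on the other module, but with a raised round gauge, 34 mm across, on top instead of slots (39 mm high in all). To be left in place. Origin and axes as for the slotted cap.
Not all that is in view belongs to the job. Leave any yellow look-alike of the vent_cover alone. There is more than one size of the tray; the job needs the larger.

How it is judged (in metres and radians):
On the way, in this order (a step that is already met when the one before it is completed fails the run):
1. the slotted cover's snap tab is pressed in while the cover is still seated (value of joint vent_cover_tab above 0.003 m and distance of vent_cover from where it was at the start of the episode below 0.008 m), for 0.05 s.
2. the slotted cover is lifted clear of its module (height (world z) of vent_cover above 0.09 m and angle between vent_cover's own z axis and vertical below 0.5 rad), for 0.1 s.
At the end, for the whole second after the job is handed in: The slotted cover stands flat on the tray's floor (origin 12 to 26 mm above the tray's underside, within 70 mm of its centre), right way up within 10 degrees and at rest; the gauge cover is within 10 mm of where it was (horizontal distance between vent_cover and tray below 0.07 m and z of vent_cover in the frame of tray between 0.012 and 0.026 m and angle between vent_cover's own z axis and vertical below 0.17 rad and linear speed of vent_cover below 0.02 m/s and distance of gauge_cover from where it was at the start of the episode below 0.01 m); the robot touches nothing.
It fails at once if the gauge cover is taken off or shifted by more than 10 mm (distance of gauge_cover from where it was at the start of the episode above 0.01 m).
It fails at once if the slotted cover is dropped: falling free of the fingers faster than 0.3 m/s, more than 30 mm above its resting height in the tray (contact force between the fingers and vent_cover below 0.1 N and z of vent_cover in the frame of tray above 0.048 m and distance of vent_cover from where it was at the start of the episode above 0.03 m and linear speed of vent_cover above 0.3 m/s).
It also fails if it takes over 43 s, if anything falls off the work surface, if the arm or the gripper's body presses on something with over 40 N, if the wrist force passes 120 N, or if a joint passes its speed limit or range.

ROBOT

A 6-joint arm with a two-finger parallel gripper is mounted at the origin on the work surface. World frame = base frame: x ahead of the robot, y to its left, z up, the work surface at z = 0. Lengths are in mm, angles in rad, forces in N, time in s.
With the tool pointing down it reaches from about 350 to 925 mm from the base axis. Payload 6.4 kg.
Tool frame: the origin (TCP) lies at the very end of the fingers, on their centre line; the grasp point (between the pads) lies 19 mm behind it; z points along the fingers, y is the line along which they close (so a half turn about z gives the same grasp; the last joint's range is limited). The gripper opens to 94 mm and grips with 3 to 60 N. Pads are 16 mm wide; open, the fingers measure 119 mm over their backs; the gripper's body (75 mm by 177 mm) begins 78 mm behind the grasp point.
Start: joints at [-1.506, 0.245, 1.558, -0, 1.339, -0.174], TCP at [153.753, -631.565, 205.455] pointing down, gripper open.
Joint ranges: [-3.13, 3.13], [-1.02, 2.26], [0.13, 2.54], [-0.95, 4.09], [0.21, 2.88], [-2.74, 2.74]. Speed limits (rad/s): [2.57, 2.57, 3.14, 3.14, 3.14, 3.14].

INTERFACE

Orientations are given as a unit quaternion [x, y, z, w].
In Python, from station import robot, eyes gives the robot as it stands.
- The arm moves only by the shell command python3 -m handwheel 'ROWS' [OPENING] [FORCE]. ROWS is JSON, a list of rows, each a list of 6 numbers: the shift along the tool's x, y, z in m, then the turn, a rotation vector about the tool's x, y, z in degrees. A call has 1 to 10 rows; each row is the pose to reach, as a shift and turn from the pose commanded when the call began, along the tool's axes at that moment; what a row does not reach only later rows make up. A row lasts 1/12 s, in which the tool goes at most 41.7 mm and 7.16 degrees, less where a joint would pass 70% of its speed; a pose out of reach is approached as far as the arm can. A call with a gripper value outside its range is refused whole. OPENING is the finger opening in m, from 0 to 0.094, set as the call begins (- or left out, the last holds). The fingers move at their own pace and stop on an object; FORCE is the grip in N (left out, the last holds). Time passes only in rows, so rows that repeat a pose let the fingers close. It gives the time, the measured TCP pose, the force, the opening and the grip force at its end, in the units of the state.
- robot.get_obs(): the state, without advancing time (a new reading comes with each control period).
- eyes.get_image(name): name is "scene" or "top"; returns the picture (384x512x3 uint8, red, green, blue); there is no depth.
- eyes.camera_model(name): a dict with "intrinsics" (3x3 intrinsics, pixels), "dist_coeffs" ([k1, k2, p1, p2, k3] as OpenCV has them; the pictures are not rectified), "R" (3x3) and "t" (3): a world point X has camera coordinates R X + t. Camera axes: x right, y down, z forward; pixel columns grow to the right and rows downward; lengths in mm; the calibration is good to about 2 mm. A picture is of the moment at which its call begins. camera_model takes no time and is no camera call.
- robot.close_job(): hands the job in; it is judged then, once.
The state is a dict: "time": time; "joints": joint angles; "dq": joint speeds; "tau": joint torques, N m; "eef_pos": TCP position; "ee_rot": TCP orientation; "wrist_force": force on the tool from outside, world axes, zero at the start; "torque": the same for the moment, N m; "finger_gap": finger opening in mm; "gripper_force": force on a finger pad.
Only numpy, scipy, OpenCV 4.12 (cv2) and the standard library are available. Lean on these libraries where they do the work, as an engineer would, in place of code of your own. Each camera call takes 0.05 s, during which the arm holds its last target. There are 200 camera calls.

## Working session

There is one attempt and no reset: what is moved stays moved. The work goes in short steps, Python scripts to look and compute and a shell command to move; the robot and the scene stay as the last step left them, time stands still between calls to the robot, and variables do not carry over. Pictures are saved under pics/ and viewed, at most 10 in all, crops included, and the job is handed in when it is done.

```bash
mkdir -p pics; ls; python3 - <<'E'
from station import robot, eyes
import cv2,numpy as np
for n in("scene","top"):
    im=eyes.get_image(n); cv2.imwrite(f"pics/{n}0.png",cv2.resize(im[:,:,::-1],(768,576),interpolation=cv2.INTER_CUBIC)); cv2.imwrite(f"{n}_raw.png",im[:,:,::-1])
    m=eyes.camera_model(n); print(n,m)
print(robot.get_obs())
E
```

```text
pics
scene {'intrinsics': array([[434.19271928,   0.        , 251.77674112],
       [  0.        , 434.19271928, 189.84000324],
       [  0.        ,   0.        ,   1.        ]]), 'dist_coeffs': array([-0.16704583,  0.        ,  0.        ,  0.        ,  0.        ]), 'R': array([[ 0.41077361,  0.91172544, -0.00466517],
       [ 0.71739911, -0.32637014, -0.61548441],
       [-0.56267536,  0.24947796, -0.78813525]]), 't': array([-122.58868165, -286.78234872, 1337.07243873])}
top {'intrinsics': array([[349.94092857,   0.        , 252.18035887],
       [  0.        , 349.94092857, 183.83216708],
       [  0.        ,   0.        ,   1.        ]]), 'dist_coeffs': array([-0.05437564,  0.        ,  0.        ,  0.        ,  0.        ]), 'R': array([[-0.01307571, -0.99960827, -0.0247455 ],
       [-0.98182386,  0.01752141, -0.18898386],
       [ 0.18934341,  0.02182462, -0.98166835]]), 't': array([-44.86999364, 480.39620185, 720.72593464])}
{'time': 0.1, 'joints': array([-1.50609164e+00,  2.45719089e-01,  1.55889635e+00, -2.22522849e-05,
        1.33864631e+00, -1.74117508e-01]), 'dq': array([ 1.70600797e-03, -1.70716129e-03, -4.06447992e-03,  4.47841707e-04,
        1.63851065e-05, -6.56013526e-04]), 'tau': array([-6.40679609e-04, -4.16917598e+01, -3.15524483e+01,  6.86863787e-02,
        3.10228171e-02, -4.73132309e-05]), 'eef_pos': array([ 153.71680402, -631.01579046,  204.46933701]), 'ee_rot': array([ 9.92878310e-01,  1.19130031e-01,  3.48229658e-05, -8.33890486e-04]), 'wrist_force': array([-0.04728434, -0.15590507,  0.31000345]), 'torque': array([-0.0073137 ,  0.00838659,  0.02540564]), 'gripper_force': 0.0, 'finger_gap': 93.82130545301179}
```

View pics/scene0.png

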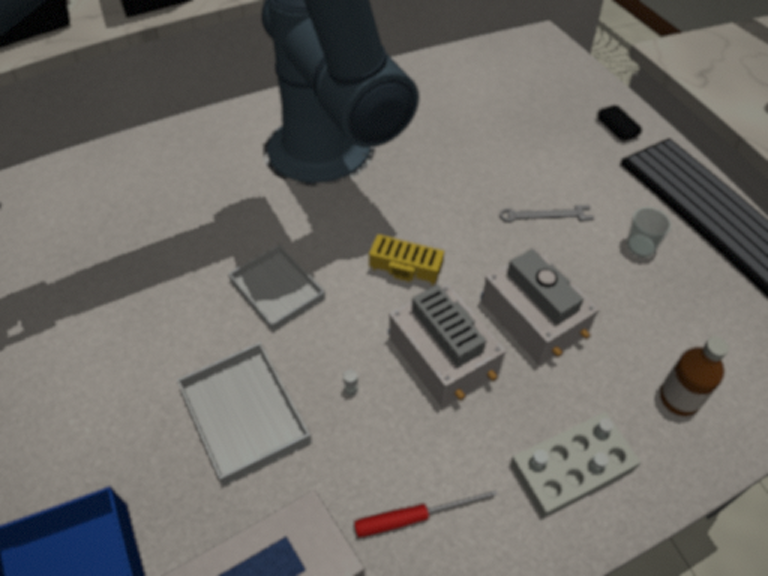

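View pics/top0.png

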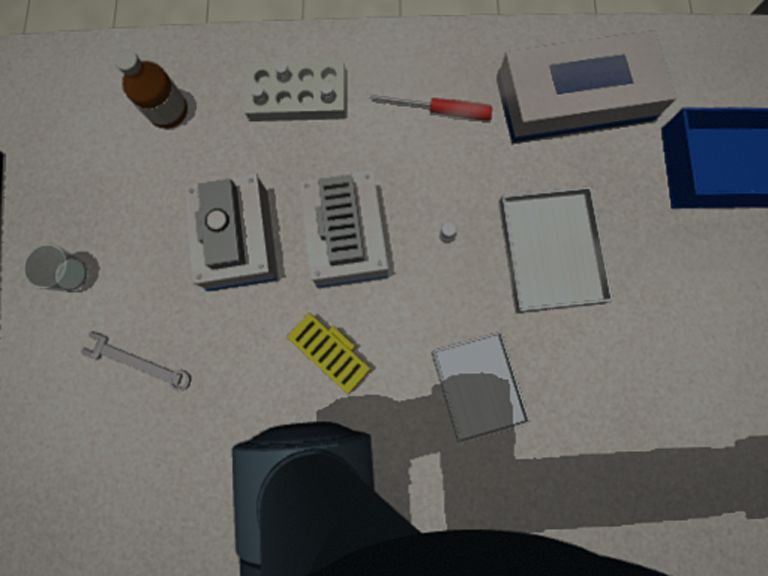

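The top view shows these candidates:
- **Covers:** grey slotted cap at (342,220), gauge cap at (218,222), and a yellow look-alike at (330,352). The grey slotted cap is the target, and its tab is on the left (+y).
- **Trays:** large at (555,250) and small at (480,387). The large one is the target.

I'll measure the slots and the tray, and make a confirming crop.

```bash
cat > h.py <<'E'
import cv2,numpy as np
from station import robot,eyes
def ray(n,px,z):
    m=eyes.camera_model(n); p=cv2.undistortPoints(np.float64(px).reshape(-1,1,2),m["intrinsics"],np.float64(m["dist_coeffs"])).reshape(-1,2)
    R,t=m["R"],m["t"]; c=-R.T@t; d=np.c_[p,np.ones(len(p))]@R
    return c+d*((z-c[2])/d[:,2])[:,None]
def slots(n,im,roi,z,k=3,thr=None):
    x0,y0,x1,y1=roi; g=cv2.cvtColor(im[y0:y1,x0:x1],cv2.COLOR_BGR2GRAY); g=cv2.resize(g,None,fx=4,fy=4,interpolation=cv2.INTER_CUBIC)
    b=((g<thr)*255).astype(np.uint8); N,l,s,c=cv2.connectedComponentsWithStats(b)
    out=[(s[i,4],*((c[i]+.5)/4-.5+[x0,y0])) for i in range(1,N) if s[i,4]>60]
    return out
E
python3 - <<'E'
from h import *
T=cv2.imread("top_raw.png");S=cv2.imread("scene_raw.png")
for n,im,roi,th in(("top",T,(206,110,248,182),60),("scene",S,(270,188,328,246),60)):
    for th in (40,50,60):
        print(n,th,[tuple(np.round([a,x,y,*ray(n,[x,y],104)[0][:2]],1).tolist()) for a,x,y in slots(n,im,roi,104,thr=th)])
# tray
g=cv2.cvtColor(T,cv2.COLOR_BGR2GRAY)
print(g[166,325:415]); print(g[115:215,370])
a=cv2.resize(T[105:200,115:265],(600,380),interpolation=cv2.INTER_CUBIC); cv2.imwrite("pics/c1.png",a)
E
```

```text
top 40 [(377.0, 223.3, 123.8, 597.5, 5.2), (382.0, 224.9, 130.4, 582.8, 1.9), (434.0, 225.5, 137.3, 567.8, 0.6), (487.0, 226.6, 144.2, 552.8, -1.8), (498.0, 227.1, 151.0, 538.0, -2.9), (450.0, 228.6, 157.9, 523.4, -5.9), (498.0, 229.1, 165.1, 508.2, -6.9), (591.0, 230.8, 173.8, 489.8, -10.3)]
top 50 [(513.0, 223.5, 123.8, 597.6, 4.9), (514.0, 224.8, 130.5, 582.7, 2.1), (554.0, 225.5, 137.3, 567.8, 0.5), (603.0, 226.6, 144.1, 552.9, -1.8), (614.0, 227.2, 151.0, 538.1, -3.0), (575.0, 228.6, 157.9, 523.4, -5.8), (69.0, 215.1, 158.2, 523.3, 21.9), (605.0, 229.2, 165.0, 508.3, -7.1), (790.0, 231.0, 173.8, 489.9, -10.8)]
top 60 [(650.0, 223.6, 123.7, 597.6, 4.7), (638.0, 224.7, 130.4, 582.8, 2.2), (664.0, 225.5, 137.3, 567.8, 0.5), (712.0, 226.7, 144.1, 552.9, -1.9), (716.0, 227.2, 151.0, 538.1, -3.0), (696.0, 228.5, 157.9, 523.4, -5.8), (94.0, 215.2, 158.2, 523.2, 21.8), (723.0, 229.3, 165.0, 508.2, -7.3), (980.0, 231.2, 173.7, 490.1, -11.1)]
scene 40 []
scene 50 [(203.0, 287.1, 197.5, 509.0, -8.0), (202.0, 291.4, 201.8, 523.7, -4.9), (3575.0, 295.2, 226.0, 583.8, -26.9), (202.0, 294.0, 2
[... 567 characters left out ...]

 138 138 138 137 139 137 138 138 138 139 137 137 135 138 138 138 138 134
 138 137 136 135 137 136 135 138 138 138 137 136 135 137 136 136 135 136
 137 135 135 134 134 136 135 135 134 135 136 135 134 135 136 136 135 104
  79  78  73  79 130 120 124 127 130 128 124 124 124 126 127 124 123 124]
[127 127 130 130 126 125 126 127 128 127 120 110 127  61  46  64 110 141
 140 139 138 139 139 139 139 139 138 139 139 139 138 138 137 137 136 136
 136 136 136 136 137 137 138 137 138 138 138 138 138 137 138 138 137 137
 137 137 137 137 137 136 137 137 137 137 137 137 137 137 137 138 137 138
 137 139 138 138 137 138 138 138 138 138 139 138 139 138 139 137 138 106
  66 124 136 134 131 129 127 128 131 134]
```

View pics/c1.png

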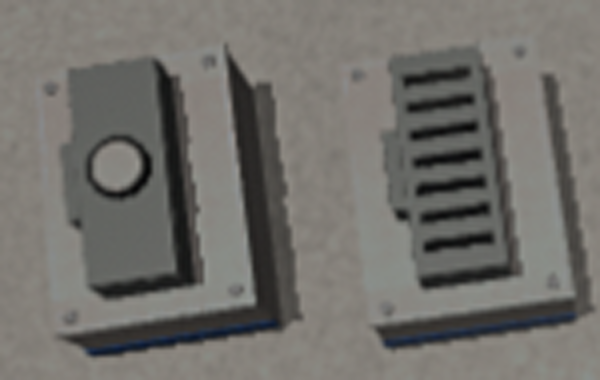

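The crop confirms it: the right-hand cap at crop (447,160) has 7 slots, with its ribbed tab on the left at (393,175). The left-hand cap carries the round gauge. Next I'll work out the targets in tool axes.

```bash
cat >> h.py <<'E'
from scipy.spatial.transform import Rotation as Ro
def go(p,yaw):
    o=robot.get_obs(); R=Ro.from_quat(o["ee_rot"]); d=R.inv().apply(np.float64(p)-o["eef_pos"])
    T=Ro.from_euler("z",yaw,degrees=True)*Ro.from_euler("x",180,degrees=True)
    print("t",round(o["time"],2),"pos",o["eef_pos"].round(1),"shift m",(d/1000).round(4),"turn deg",(R.inv()*T).as_rotvec(degrees=True).round(2))
E
python3 - <<'E'
from h import *
t=ray("top",np.array([(502,197),(590,189),(609,300),(518,312)])/1.5,30); print(t.round(0),t.mean(0).round(1))
t=ray("scene",np.array([(180,383),(262,347),(309,437),(222,479)])/1.5,30); print(t.round(0),t.mean(0).round(1))
c=np.array([553.4,-2.2]); y=7.3; cy=np.array([-np.sin(np.radians(y)),np.cos(np.radians(y))]); g=c+0.5*cy; print(g)
go([*g,180],y)
E
```

```text
[[ 602. -243.   30.]
 [ 613. -379.   30.]
 [ 440. -392.   30.]
 [ 425. -256.   30.]] [ 519.9 -317.6   30. ]
[[ 452. -395.   30.]
 [ 441. -260.   30.]
 [ 612. -247.   30.]
 [ 623. -380.   30.]] [ 532.  -320.6   30. ]
[553.3364677   -1.70405278]
t 0.1 pos [ 153.7 -631.   204.5] shift m [ 0.5371 -0.5169  0.0255] turn deg [-0.1  -0.01  6.38]
```

```bash
python3 -m handwheel '[[0.537,-0.517,0.0255,0,0,6.4],[0.537,-0.517,0.0255,0,0,6.4],[0.537,-0.517,0.0255,0,0,6.4],[0.537,-0.517,0.0255,0,0,6.4],[0.537,-0.517,0.0255,0,0,6.4],[0.537,-0.517,0.0255,0,0,6.4],[0.537,-0.517,0.0255,0,0,6.4],[0.537,-0.517,0.0255,0,0,6.4],[0.537,-0.517,0.0255,0,0,6.4],[0.537,-0.517,0.0255,0,0,6.4]]' 0.094 20; python3 -c "
from h import *
go([553.3,-1.7,180],7.3)"
```

```text
time: 0.93
eef_pos: [377.4, -277.9, 190.9]
ee_rot: [0.998, 0.063, -0.0, -0.0]
wrist_force: [0.2, -0.5, -0.1]
finger_gap: 94.1
gripper_force: 0.0
t 0.93 pos [ 377.4 -277.9  190.9] shift m [ 0.2094 -0.2518  0.0109] turn deg [-0.01  0.   -0.05]
```

```bash
python3 -m handwheel '[[0.209,-0.252,0.011,0,0,0],[0.209,-0.252,0.011,0,0,0],[0.209,-0.252,0.011,0,0,0],[0.209,-0.252,0.011,0,0,0],[0.209,-0.252,0.011,0,0,0],[0.209,-0.252,0.011,0,0,0],[0.209,-0.252,0.011,0,0,0],[0.209,-0.252,0.011,0,0,0],[0.209,-0.252,0.011,0,0,0],[0.209,-0.252,0.011,0,0,0]]'; python3 - <<'E'
from h import *
go([553.3,-1.7,125],7.3)
for n,b in(("top",(150,70,300,200)),("scene",(210,130,360,260))):
    im=eyes.get_image(n)[:,:,::-1]; cv2.imwrite(n+"_raw1.png",im)
    cv2.imwrite(f"pics/{n}1.png",cv2.resize(im[b[1]:b[3],b[0]:b[2]],None,fx=4,fy=4,interpolation=cv2.INTER_CUBIC))
E
```

```text
time: 1.77
eef_pos: [552.3, -2.0, 179.5]
ee_rot: [0.998, 0.065, -0.001, -0.0]
wrist_force: [-0.3, 0.2, 0.6]
finger_gap: 94.2
gripper_force: 0.0
t 1.77 pos [552.3  -2.  179.5] shift m [ 0.0011 -0.0001  0.0545] turn deg [-0.02  0.08  0.17]
```

View pics/scene1.png

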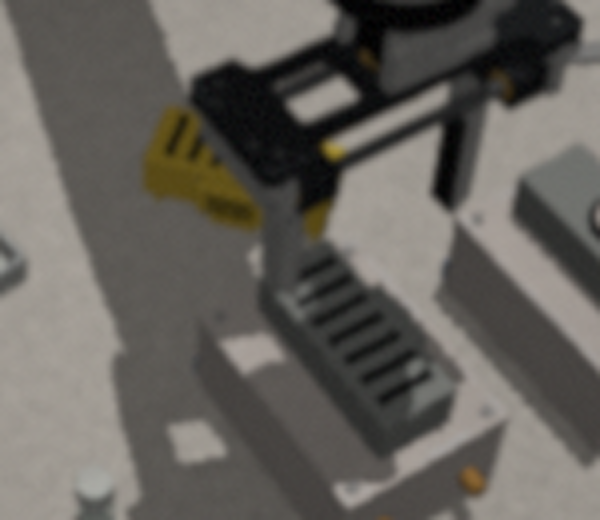

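The scene view shows the fingers at crop (285,240) and (455,160), straddling the slotted cap with the tab between them. Descending.

```bash
python3 -m handwheel '[[0.001,0,0.02,0,0,0],[0.001,0,0.04,0,0,0],[0.001,0,0.06,0,0,0],[0.001,0,0.075,0,0,0],[0.001,0,0.085,0,0,0],[0.001,0,0.095,0,0,0],[0.001,0,0.1,0,0,0],[0.001,0,0.105,0,0,0],[0.001,0,0.105,0,0,0]]'; python3 - <<'E'
from h import *
go([553.3,-1.7,74],7.3)
n,b="scene",(210,130,360,260)
im=eyes.get_image(n)[:,:,::-1]
cv2.imwrite(f"pics/{n}2.png",cv2.resize(im[b[1]:b[3],b[0]:b[2]],None,fx=4,fy=4,interpolation=cv2.INTER_CUBIC))
E
```

```text
time: 2.62
eef_pos: [553.0, -3.6, 74.8]
ee_rot: [0.998, 0.063, -0.0, -0.0]
wrist_force: [-0.4, -0.1, 0.1]
finger_gap: 94.0
gripper_force: 0.0
t 2.62 pos [553.   -3.6  74.8] shift m [ 0.0005 -0.0019  0.0008] turn deg [-0.01  0.04 -0.04]
```

View pics/scene2.png

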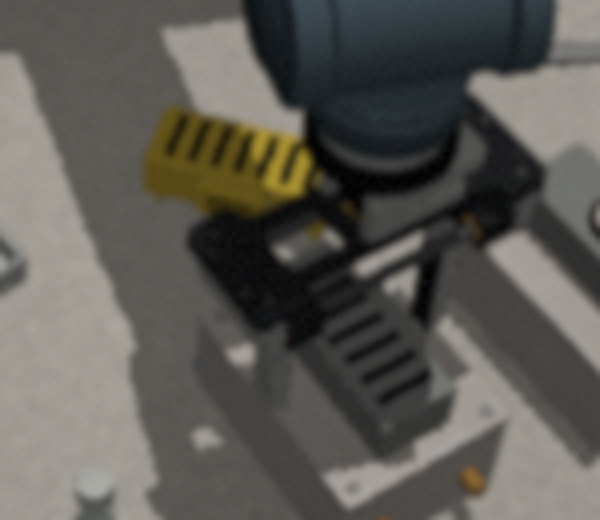

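Both fingers are beside the cap, at crop (275,370) and (425,300). I'll correct 2 mm and pinch at 20 N.

```bash
python3 -m handwheel '[[0,-0.002,0,0,0,0],[0,-0.002,0,0,0,0],[0,-0.002,0,0,0,0],[0,-0.002,0,0,0,0],[0,-0.002,0,0,0,0],[0,-0.002,0,0,0,0],[0,-0.002,0,0,0,0],[0,-0.002,0,0,0,0],[0,-0.002,0,0,0,0],[0,-0.002,0,0,0,0]]' 0.03 20;  python3 -m handwheel '[[0,0,0,0,0,0],[0,0,0,0,0,0],[0,0,0,0,0,0],[0,0,0,0,0,0]]'
```

```text
time: 3.5
eef_pos: [553.3, -1.5, 75.6]
ee_rot: [0.998, 0.064, 0.0, 0.0]
wrist_force: [-0.3, 0.6, 2.8]
finger_gap: 48.2
gripper_force: 20.0
time: 3.83
eef_pos: [553.3, -1.5, 75.5]
ee_rot: [0.998, 0.064, 0.0, 0.0]
wrist_force: [-0.3, 0.1, 4.5]
finger_gap: 48.8
gripper_force: 20.0
```

Fully pressed at a 49 mm gap. Lifting slowly at first.

```bash
python3 -m handwheel '[[0,0,-0.002,0,0,0],[0,0,-0.005,0,0,0],[0,0,-0.01,0,0,0],[0,0,-0.016,0,0,0],[0,0,-0.024,0,0,0],[0,0,-0.034,0,0,0],[0,0,-0.044,0,0,0],[0,0,-0.054,0,0,0],[0,0,-0.06,0,0,0],[0,0,-0.06,0,0,0]]'; python3 - <<'E'
from h import *
go([526,-319,135.5],4.1)
n,b="scene",(190,110,390,260)
im=eyes.get_image(n)[:,:,::-1]
cv2.imwrite(f"pics/{n}3.png",cv2.resize(im[b[1]:b[3],b[0]:b[2]],None,fx=4,fy=4,interpolation=cv2.INTER_CUBIC))
E
```

```text
time: 4.67
eef_pos: [554.3, -1.7, 137.6]
ee_rot: [0.998, 0.064, 0.002, 0.001]
wrist_force: [-0.4, 0.0, -1.6]
finger_gap: 48.9
gripper_force: 20.0
t 4.67 pos [554.3  -1.7 137.6] shift m [-0.0684  0.3112  0.0022] turn deg [ 0.07 -0.21  3.18]
```

View pics/scene3.png

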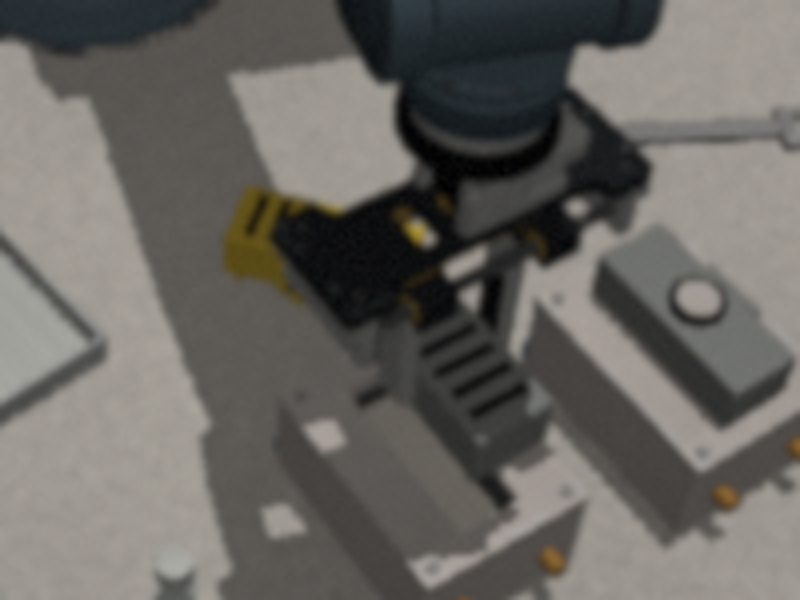

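The picture shows the cover held between the fingers at crop (470,380), clear of the module, with the gauge cover still in place at (700,300). Carrying it to the tray.

```bash
python3 -m handwheel '[[-0.002,0.01,0,0,0,0],[-0.006,0.03,0,0,0,0.3],[-0.012,0.056,0,0,0,0.6],[-0.018,0.085,0,0,0,1],[-0.025,0.115,0,0,0,1.4],[-0.032,0.145,0,0,0,1.8],[-0.039,0.175,0,0,0,2.2],[-0.045,0.205,0,0,0,2.5],[-0.051,0.233,0,0,0,2.8],[-0.057,0.258,0,0,0,3]]' &&  python3 -m handwheel '[[-0.004,0.02,0,0,0,0.1],[-0.007,0.035,0,0,0,0.2],[-0.010,0.046,0,0,0,0.2],[-0.011,0.053,0,0,0,0.2],[-0.011,0.053,0,0,0,0.2],[-0.011,0.053,0,0,0,0.2],[-0.011,0.053,0,0,0,0.2]]'; python3 - <<'E'
from h import *
go([526,-319,25.5],4.1)
n,b="top",(300,90,450,240)
im=eyes.get_image(n)[:,:,::-1]
cv2.imwrite(f"pics/{n}4.png",cv2.resize(im[b[1]:b[3],b[0]:b[2]],None,fx=4,fy=4,interpolation=cv2.INTER_CUBIC))
E
```

```text
time: 5.55
eef_pos: [528.0, -266.8, 134.3]
ee_rot: [0.999, 0.037, -0.001, -0.0]
wrist_force: [-0.2, 0.7, -1.7]
finger_gap: 48.8
gripper_force: 20.0
time: 6.13
eef_pos: [522.3, -317.3, 135.1]
ee_rot: [0.999, 0.036, -0.0, -0.0]
wrist_force: [-0.4, -0.1, -1.5]
finger_gap: 48.4
gripper_force: 20.0
t 6.13 pos [ 522.3 -317.3  135.1] shift m [0.0036 0.002  0.1096] turn deg [-0.03  0.01  0.04]
```

View pics/top4.png

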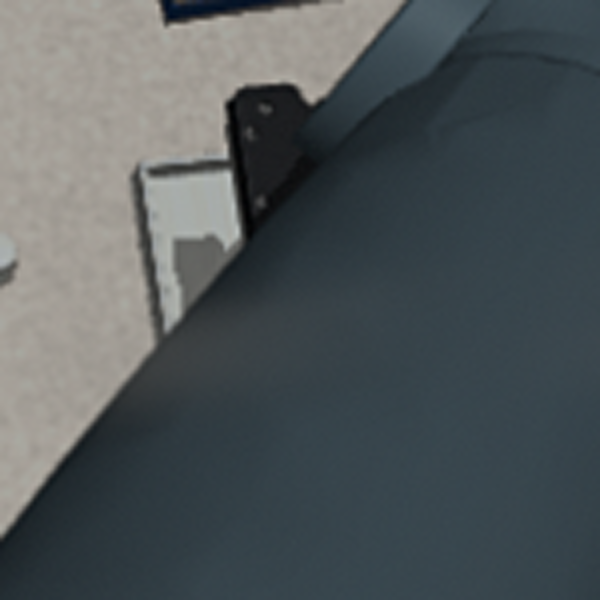

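The arm hides most of the tray, but its corner at crop (137,163) matches the estimate. Lowering, with slow final steps.

```bash
python3 -m handwheel '[[0.002,0.001,0.01,0,0,0],[0.004,0.002,0.025,0,0,0],[0.004,0.002,0.042,0,0,0],[0.004,0.002,0.058,0,0,0],[0.004,0.002,0.073,0,0,0],[0.004,0.002,0.085,0,0,0],[0.004,0.002,0.094,0,0,0],[0.004,0.002,0.1,0,0,0],[0.004,0.002,0.103,0,0,0],[0.004,0.002,0.103,0,0,0]]'; python3 -m handwheel '[[0,0,0.001,0,0,0],[0,0,0.002,0,0,0],[0,0,0.003,0,0,0],[0,0,0.004,0,0,0],[0,0,0.005,0,0,0],[0,0,0.006,0,0,0],[0,0,0.006,0,0,0],[0,0,0.006,0,0,0]]'; python3 - <<'E'
from h import *
n,b="scene",(80,180,280,330)
im=eyes.get_image(n)[:,:,::-1]
cv2.imwrite(f"pics/{n}5.png",cv2.resize(im[b[1]:b[3],b[0]:b[2]],None,fx=4,fy=4,interpolation=cv2.INTER_CUBIC))
E
```

```text
time: 7.02
eef_pos: [526.2, -319.8, 31.8]
ee_rot: [0.999, 0.036, -0.0, -0.0]
wrist_force: [-0.6, -0.3, -1.5]
finger_gap: 48.3
gripper_force: 20.0
time: 7.68
eef_pos: [526.3, -319.9, 26.1]
ee_rot: [0.999, 0.036, -0.0, -0.0]
wrist_force: [-0.7, 0.0, -1.1]
finger_gap: 48.5
gripper_force: 20.0
```

View pics/scene5.png

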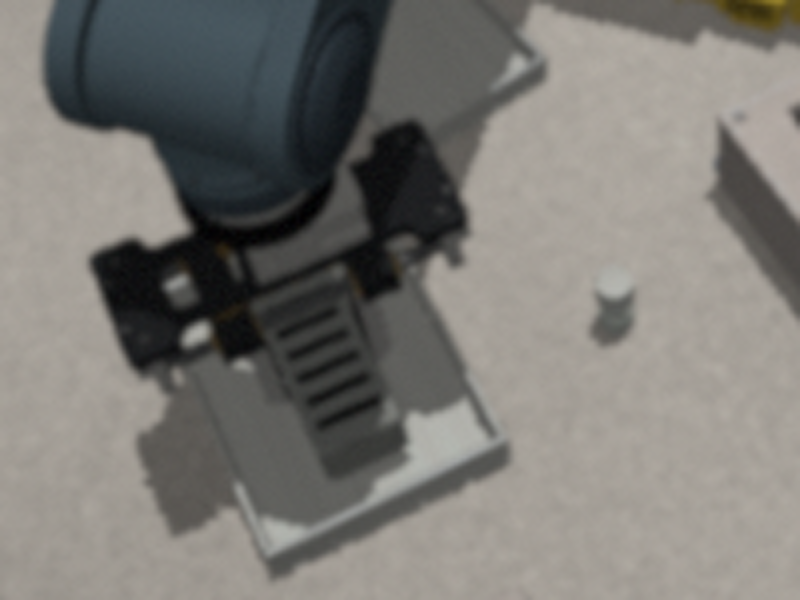

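The cover is inside the tray, centred at crop (335,370) and clear of the walls. The last ~2.5 mm goes down to contact.

```bash
python3 -m handwheel '[[0,0,0.0005,0,0,0],[0,0,0.001,0,0,0],[0,0,0.0015,0,0,0],[0,0,0.002,0,0,0],[0,0,0.0025,0,0,0],[0,0,0.0025,0,0,0],[0,0,0.0025,0,0,0]]'
```

```text
time: 8.32
eef_pos: [526.3, -320.0, 23.7]
ee_rot: [0.999, 0.036, 0.0, 0.0]
wrist_force: [-0.6, -0.0, -1.8]
finger_gap: 48.6
gripper_force: 20.0
```

```bash
python3 -m handwheel '[[0,0,0.0005,0,0,0],[0,0,0.001,0,0,0],[0,0,0.0015,0,0,0],[0,0,0.0015,0,0,0],[0,0,0.0015,0,0,0]]'
```

```text
time: 8.73
eef_pos: [526.5, -320.2, 23.5]
ee_rot: [0.999, 0.036, -0.0, -0.0]
wrist_force: [-3.8, 1.9, 7.0]
finger_gap: 48.8
gripper_force: 20.0
```

Contact is confirmed: 7 N up at z 23.5, as predicted. I'll open to 70 mm only, so the fingers clear the tray walls, then retreat.

```bash
python3 -m handwheel '[[0,0,0,0,0,0],[0,0,0,0,0,0],[0,0,0,0,0,0],[0,0,0,0,0,0],[0,0,0,0,0,0],[0,0,0,0,0,0]]' 0.07; python3 -m handwheel '[[0,0,-0.005,0,0,0],[0,0,-0.015,0,0,0],[0,0,-0.03,0,0,0],[0,0,-0.05,0,0,0],[0,0,-0.08,0,0,0],[0,0,-0.11,0,0,0],[0,0,-0.14,0,0,0],[0,0,-0.16,0,0,0],[0,0,-0.16,0,0,0],[0,0,-0.16,0,0,0]]'; python3 - <<'E'
from h import *
n,b="scene",(80,150,380,350)
im=eyes.get_image(n)[:,:,::-1]
cv2.imwrite(f"pics/{n}6.png",cv2.resize(im[b[1]:b[3],b[0]:b[2]],None,fx=2.6,fy=2.6,interpolation=cv2.INTER_CUBIC))
E
```

```text
time: 9.23
eef_pos: [526.2, -320.0, 22.0]
ee_rot: [0.999, 0.036, -0.0, -0.0]
wrist_force: [-0.5, -0.0, -0.0]
finger_gap: 69.8
gripper_force: 0.0
time: 10.07
eef_pos: [527.0, -320.5, 184.2]
ee_rot: [0.999, 0.036, 0.001, 0.001]
wrist_force: [-0.7, 0.2, 0.3]
finger_gap: 70.0
gripper_force: 0.0
```

View pics/scene6.png

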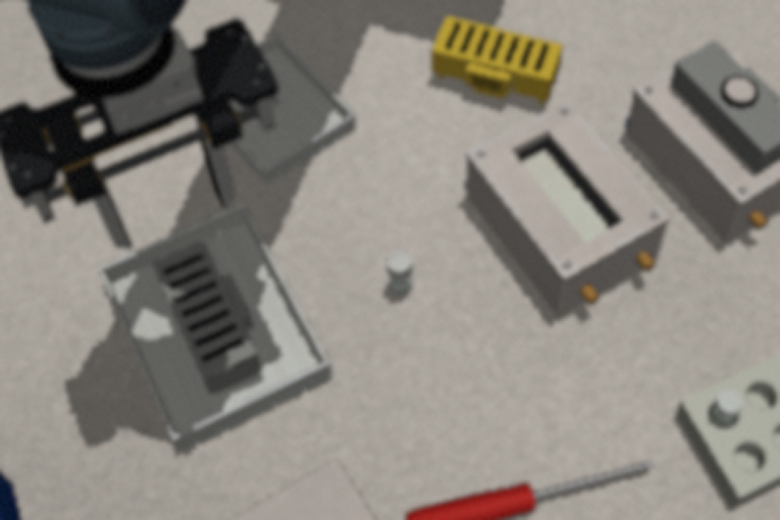

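The cover lies flat in the tray at crop (210,315), the module at (565,210) is open, and the gauge cover is in place. The gripper is clear, so I'm handing in.

```bash
python3 -c "
from station import robot
print(robot.close_job())"
```

```text
the job is handed in; nothing more can be done
None
```

The slotted cover is unclipped and lying flat, right way up, in the larger tray; the gauge cover was left in place, and I handed the job in at about 10 s on the robot's clock (no verdict was returned).

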